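# Load the battery pack into the drop-front charging bay

## Task

Put the black battery pack on charge: pull the charging bay's front door all the way down, lift the pack out of its cradle and set it down upright on the open door, tab towards you, and let go of it. Then take it again by its front tab, slide it fully home under the roof between the guide rails, and push the door back up until it is shut. Keep the pack upright throughout and leave the other things on the bench where they are.

Things in the scene. Friction and masses are not known exactly. Their poses are not given: they have to be found in the camera images.
- bay: Grey steel charging bay fixed to the bench, 142 mm deep (x), 160 wide (y), 114 high. Origin: on the bench under the middle of its front edge; x points into the bay, away from the robot; z up. Inner floor at z 44 mm, side walls' inner faces at y +-75 mm, back wall (the stop) at x 138 mm. Roof from x 46 mm to the back, z 109 to 114 mm; before x 46 mm the top is open.
- door (a joint): Hinge of the bay's front door: 0 = shut (upright), 1.571 = fully down (level, towards the robot). Panel 160 mm wide, 68 high, 10 thick; lying down, its inner face is level at z 45 mm and serves as a loading shelf. The hinge is a little stiff: the door stays put when nearly shut and sinks open when past about 25 degrees.
- door_hinge (a point): Middle of the hinge line, at the bay's front edge, 45 mm above the bench; the line runs along the bay's y axis.
- door_bar (a point): Centre of the door's round steel pull bar, 10 mm thick, 90 mm long along the bay's y, 35 mm beyond the panel's free edge on an arm at each end; 102 mm from the hinge line and 5 mm outward of the door's inner face. Shut: 147 mm above the bench. Down: 40 mm above the bench, 102 mm in front of the bay. Can be pinched from above in both.
- bay_home (a point): Where the pack's origin lies when it is fully home: on the bay's floor, in its middle, 88 mm behind its front edge, with the pack's x along the bay's x. Two 14 mm high aluminium rails guide the pack there: 67 mm apart from 59 mm behind the front edge to the back wall, flared open from 42 mm.
- cradle: Fixed aluminium storage cradle in which the pack stands at the start; base plate 152 x 86 x 8 mm, low side walls to 20 mm; a fork at the tab end (two cheeks 24 mm apart, 60 mm high) keeps fingers off the tab. Its origin lies on the bench below the pack's origin and its x axis along the pack's.
- pack: Black battery pack, 0.3 to 0.65 kg. Body 100 mm long (x), 60 wide (y), 38 high; origin at the centre of the body's underside, z up, x pointing away from the tab. It starts in the cradle, its underside 8 mm above the bench.
- pack_rib (a point): Lifting rib on top of the pack: 44 mm long (x), 16 mm thick (y), from 38 to 56 mm above the pack's underside; this point is in its middle, 50 mm above the underside, over the pack's centre.
- pack_tab (a point): Pull tab on the pack's front end: an upright grey fin 10 mm thick (y), sticking out 30 mm from the body, from 8 to 48 mm above the underside. This point lies in it, 66 mm in front of the pack's origin, 40 mm above the underside.
- tape_roll: Bystander: orange tape roll, 70 mm across, 26 mm high, lying flat; origin at the centre of its underside.
- glue_stick: Bystander: upright glue stick, 26 mm across, 86 mm high; origin at the centre of its underside.
- cutter: Bystander: yellow-green box cutter lying flat, 29 x 151 x 21 mm, long along its y; origin at the centre of its underside.
Mind the look-alikes: they are no part of the job. Leave any red look-alike of the pack alone.

How it is judged:
By the outcome, as a careful person would: the job done as asked, in the order asked, and still so for the second after the job is handed in, with the robot touching nothing.
It also fails if it takes over 67 s, if anything falls off the work surface, if the arm or the gripper's body presses on something with over 40 N, if the wrist force passes 120 N, or if a joint passes its speed limit or range.

## Robot

A 6-joint arm with a two-finger parallel gripper is mounted at the origin on a cart in front of the work surface, level with it; the furniture and walls round the work are solid. World frame = base frame: x ahead of the robot, y to its left, z up, the work surface at z = 0. Lengths are in m, angles in rad, forces in N, time in s.
With the tool pointing down it reaches from about 0.25 to 0.775 m from the base axis. Payload 4 kg.
Tool frame: the origin (TCP) lies between the finger pads, 19 mm behind the fingertips; this is the grasp point; z points along the fingers, y is the direction in which the jaws open and shut (so a half turn about z gives the same grasp; the last joint's range is limited). The gripper opens to 94 mm and grips with 3 to 60 N. Pads are 16 mm wide; open, the fingers measure 119 mm over their backs; the gripper's body (75 mm by 177 mm) begins 78 mm behind the grasp point.
Start: joints at [1.24, 0.087, 1.371, -0, 1.684, -0.103], TCP at [0.124, 0.536, 0.224] pointing down, gripper open.
Joint ranges: [-3.1, 3.1], [-0.76, 2.03], [0.27, 2.55], [-1.08, 4.22], [0.17, 2.65], [-2.57, 2.57]. Speed limits (rad/s): [2.79, 2.79, 3.14, 3.14, 3.14, 3.14].

## Interface

Orientations are given as [roll, pitch, yaw] about the fixed x, y, z axes, in that order (R = Rz(yaw) Ry(pitch) Rx(roll)).
In Python, from bench import robot, snapshot, calibration gives the robot as it stands. The module is installed in compiled form; this text tells all that it offers.
- The arm moves only by the tool servo_tool, never from a script. Its argument "series" is text: rows parted by semicolons, each of 5 numbers parted by spaces: the closure, from -1 (fully open) to 1 (shut), then the shift along the tool's x, y, z in cm, then the turn about the tool's z in rad. A call has 1 to 20 rows; each row is the pose to reach, as a shift and turn from the pose commanded when the call began, along the tool's axes at that moment; what a row does not reach only later rows make up. A row lasts 1/12 s, in which the tool goes at most 41.7 mm and 7.16 degrees, less where a joint would pass 70% of its speed; a pose out of reach is approached as far as the arm can. A call with a gripper value outside its range is refused whole. The fingers move at their own pace and stop on an object; the grip force is fixed at half the most. Time passes only in rows, so rows that repeat a pose let the fingers close. It gives the time, the measured TCP pose, the force and the opening at its end, in the units of the state.
- robot.get_obs(): the state, without advancing time (a new reading comes with each control period).
- snapshot(name): name is "side" or "top" or "wrist"; returns (picture, depth): 384x512x3 uint8, red, green, blue; 384x512 float32, m along the optical axis (not along the pixel's ray), 0 where there is no reading.
- calibration(name): a dict with "fx", "fy", "cx", "cy" (pixels), "rvec" (rotation vector, rad) and "tvec" (3), from world to camera coordinates, as OpenCV has them; the wrist camera has in their place "tool_from_camera" (4x4, takes a point from camera to tool coordinates, whose origin is the TCP and whose axes are the flange's). Camera axes: x right, y down, z forward; pixel columns grow to the right and rows downward; lengths in m; the calibration is good to about 2 mm. A picture is of the moment at which its call begins: read the wrist's pose just before it. calibration takes no time and is no camera call.
- robot.close_job(): hands the job in, once; it reports no verdict.
The state is a dict: "time": time; "joint_positions": joint angles; "qvel": joint speeds; "joint_torque": joint torques, N m; "tool_pos": TCP position; "ee_rot": TCP orientation; "wrist_force": force on the tool from outside, world axes, zero at the start; "wrist_torque": the same for the moment, N m; "width": finger opening in m.
Only numpy, scipy, OpenCV 4.12 (cv2) and the standard library are available. Lean on these libraries where they do the work, as an engineer would, in place of code of your own. Each camera call takes 0.05 s, during which the arm holds its last target. There are 200 camera calls.

## Working session

There is one attempt and no reset: what is moved stays moved. The work goes in short steps, Python scripts to look and compute and a tool call to move; the robot and the scene stay as the last step left them, time stands still between calls to the robot, and variables do not carry over. Pictures are saved under pics/ and viewed, about 8 in all and at most 12, crops included, and the job is handed in when it is done.

Besides the shell and the picture viewer there is one more tool, called after "Emit:" as a command line: name --argument value ..., lists and objects as JSON in quotes. servo_tool: Moves the arm, as the interface text tells. Its arguments: {"type":"object","properties":{"series":{"type":"string"}},"required":["series"]}

```bash
mkdir -p pics; cat > h.py <<'E'
import numpy as np, cv2
from bench import robot, snapshot, calibration
from scipy.spatial.transform import Rotation as R
def save(n,im): cv2.imwrite(f'pics/{n}.png',im[:,:,::-1])
def cam(name,o=None):
    c=calibration(name)
    if name=='wrist':
        o=o or robot.get_obs()
        T=np.eye(4);r=o['ee_rot'];T[:3,:3]=R.from_euler('xyz',r).as_matrix();T[:3,3]=o['tool_pos']
        return c,T@np.array(c['tool_from_camera'])
    W=np.eye(4);W[:3,:3]=cv2.Rodrigues(np.array(c['rvec'],float))[0];W[:3,3]=np.ravel(c['tvec'])
    return c,np.linalg.inv(W)
def cloud(name):
    c,T=cam(name); im,d=snapshot(name)
    v,u=np.indices(d.shape)
    P=np.stack([(u-c['cx'])/c['fx']*d,(v-c['cy'])/c['fy']*d,d],-1)@T[:3,:3].T+T[:3,3]
    P[d==0]=np.nan
    return im,P
E
python3 - <<'E'
from h import *
print(robot.get_obs())
for n in('top','side'):
    im,P=cloud(n); np.savez(f'{n}0.npz',im=im,P=P)
    c,T=cam(n); print(n,c,T[:3,3])
    globals()[n]=im
save('a',np.hstack([top,side])[:, :]) if 0 else (save('top0',top),save('side0',side))
E
```

```text
{'time': 0.0, 'joint_positions': array([ 1.23987529e+00,  8.79195899e-02,  1.37225755e+00, -3.23836841e-06,
        1.68358092e+00, -1.03093292e-01]), 'qvel': array([ 0.00125541,  0.00014417,  0.00066531,  0.00194671, -0.00099547,
        0.00036344]), 'joint_torque': array([ 7.77987952e-04, -3.40183282e+01, -3.02428830e+01,  7.19767506e-02,
        3.28085606e-02, -1.76854937e-04]), 'tool_pos': array([0.12405976, 0.53530324, 0.22312181]), 'ee_rot': array([-3.13943841e+00, -2.19642277e-04,  2.91376432e+00]), 'wrist_force': array([-0.55597504,  0.25333181,  0.06807141]), 'wrist_torque': array([-0.01058914, -0.00658467,  0.01916481]), 'width': 0.09413531746789179}
top {'fx': 403.65054175860735, 'fy': 403.65054175860735, 'cx': 253.55728059744996, 'cy': 189.69810540250177, 'rvec': array([ 2.06771211, -2.13809295,  0.23744515]), 'tvec': array([0.01212189, 0.59035147, 1.02919284])} [ 0.34699789 -0.0027456   1.13467379]
side {'fx': 383.1760916790857, 'fy': 383.1760916790857, 'cx': 254.61138111442457, 'cy': 188.95606345993232, 'rvec': array([ 1.94488135, -0.10146061,  0.1039414 ]), 'tvec': array([-0.55950229,  0.12194238,  0.88945864])} [ 0.4501178  -0.84325315  0.45317492]
```

View pics/top0.png

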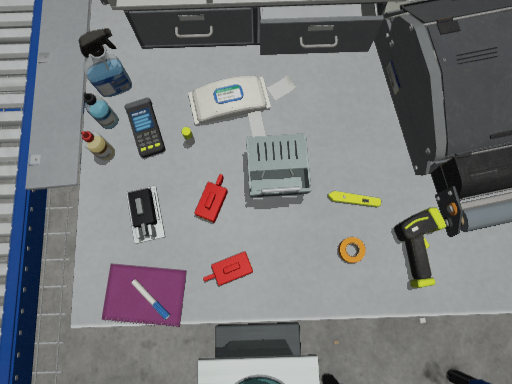

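View pics/side0.png

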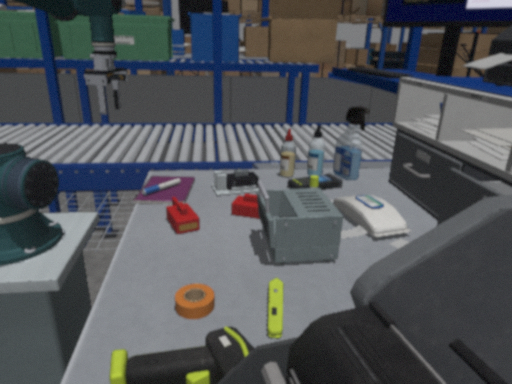

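Pack candidates in top view: the black pack in the aluminium cradle (144,212), the red look-alikes (211,200) and (231,268), and the black handheld terminal (145,127). I choose the one in the cradle, as it is the only black one with a rib and tab. The bay is at (278,165), with its door shut towards the robot.

```bash
python3 - <<'E'
from h import *
d=np.load('top0.npz');im,P=d['im'],d['P']
s=np.load('side0.npz');ims,Ps=s['im'],s['P']
def rect(m,P,t):
    q=P[m]; r=cv2.minAreaRect(q[:,:2].astype(np.float32)*1000)
    print(t,len(q),[np.round(x,1) for x in r],'zmed',np.nanmedian(q[:,2]).round(4)); return r
def box(P,u0,u1,v0,v1):
    m=np.zeros(P.shape[:2],bool);m[v0:v1,u0:u1]=1;return m&np.isfinite(P[...,2])
b=box(P,235,325,125,210)
for lo,hi in((.105,.12),(.13,.16)): rect(b&(P[...,2]>lo)&(P[...,2]<hi),P,f'bay{lo}')
k=box(P,120,170,180,245)
print(np.histogram(P[k][:,2],bins=np.arange(-.01,.09,.005)))
sm=im.astype(int).sum(2)
rect(k&(P[...,2]>.038)&(P[...,2]<.052),P,'packtop'); rect(k&(P[...,2]>.057)&(P[...,2]<.07),P,'rib/cheek')
rect(k&(P[...,2]>.004),P,'cradle')
c=np.vstack([cv2.resize(im[175:250,110:185],(600,600),interpolation=2)])
save('crop1',c)
bs=box(Ps,250,350,180,270)
rect(bs&(Ps[...,2]>.105)&(Ps[...,2]<.12),Ps,'bay side');rect(bs&(Ps[...,2]>.13)&(Ps[...,2]<.16),Ps,'bar side')
E
```

```text
bay0.105 2303 [array([649. , -72.8]), array([159.7, 161.2]), np.float64(1.8)] zmed 0.1151
bay0.13 156 [array([571. , -74.9]), array([11.1, 98.1]), np.float64(1.7)] zmed 0.1512
(array([ 17, 775, 849, 314,  98,  57,  66,  36,  32,  38, 231, 445,  53,
        89, 103,  29,   0,   0,   0]), array([-0.01 , -0.005,  0.   ,  0.005,  0.01 ,  0.015,  0.02 ,  0.025,
        0.03 ,  0.035,  0.04 ,  0.045,  0.05 ,  0.055,  0.06 ,  0.065,
        0.07 ,  0.075,  0.08 ,  0.085]))
packtop 714 [array([541.1, 300.6]), array([135.5,  60.2]), np.float64(11.9)] zmed 0.0459
rib/cheek 191 [array([527.9, 298.7]), array([105.6,  43.2]), np.float64(12.1)] zmed 0.0616
cradle 1653 [array([552.2, 304.8]), array([190.1, 141.7]), np.float64(0.8)] zmed 0.0439
bay side 1745 [array([646.1, -73.3]), array([158.5, 163.9]), np.float64(1.7)] zmed 0.1149
bar side 126 [array([567.9, -77.3]), array([ 9.4, 98.8]), np.float64(1.6)] zmed 0.1499
```

View pics/crop1.png

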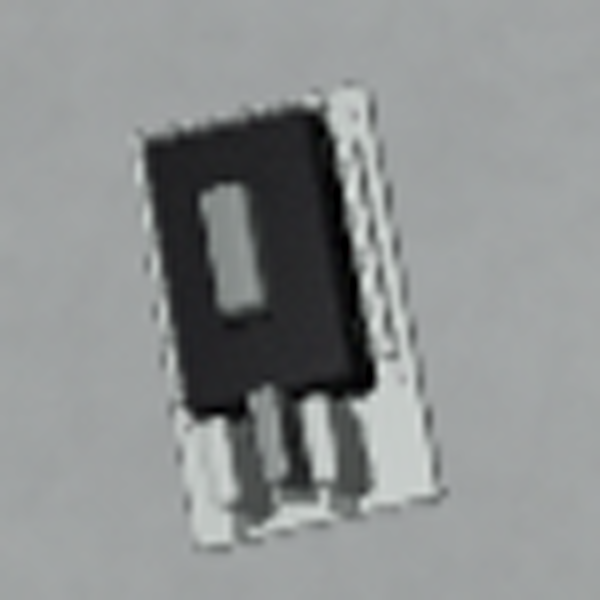

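The crop shows the black pack, with its grey rib at (232,248) and its tab between the fork cheeks at (270,430). That confirms the choice. The pack is yawed about 12° and the bay about 1.75°.

```bash
cat >> h.py <<'E'
def go(x,y,z,yaw,o=None):
    o=o or robot.get_obs(); M=R.from_euler('xyz',o['ee_rot']).as_matrix()
    s=M.T@(np.array([x,y,z])-o['tool_pos'])*100
    t=-(yaw-o['ee_rot'][2]); t=(t+np.pi/2)%np.pi-np.pi/2
    print('shift cm',s.round(2),'turn',round(t,3),'rows>=',round(max(np.linalg.norm(s)/4.17,abs(t)/.125),1))
E
python3 - <<'E'
from h import *
print(calibration('wrist'))
go(.45,.28,.36,np.pi+.21)
go(.45,.28,.36,np.pi/2+.03)
E
```

```text
{'fx': 317.63252899096466, 'fy': 317.63252899096466, 'cx': 250.79913349764234, 'cy': 197.00080208073288, 'tool_from_camera': array([[-4.48571185e-04, -9.73620624e-01, -2.28172477e-01,
         6.63803247e-02],
       [ 9.99999782e-01, -3.25992509e-04, -5.74907452e-04,
        -5.84753362e-04],
       [ 4.85359234e-04, -2.28172685e-01,  9.73620558e-01,
        -1.61175517e-01],
       [ 0.00000000e+00,  0.00000000e+00,  0.00000000e+00,
         1.00000000e+00]])}
shift cm [-37.51 -17.54 -13.65] turn -0.438 rows>= 10.5
shift cm [-37.51 -17.54 -13.65] turn 1.313 rows>= 10.5
```

Emit:
servo_tool --series "-1 -37.5 -17.5 -13.6 -0.44;-1 -37.5 -17.5 -13.6 -0.44;-1 -37.5 -17.5 -13.6 -0.44;-1 -37.5 -17.5 -13.6 -0.44;-1 -37.5 -17.5 -13.6 -0.44;-1 -37.5 -17.5 -13.6 -0.44;-1 -37.5 -17.5 -13.6 -0.44;-1 -37.5 -17.5 -13.6 -0.44;-1 -37.5 -17.5 -13.6 -0.44;-1 -37.5 -17.5 -13.6 -0.44;-1 -37.5 -17.5 -13.6 -0.44;-1 -37.5 -17.5 -13.6 -0.44;-1 -37.5 -17.5 -13.6 -0.44;-1 -37.5 -17.5 -13.6 -0.44"

```text
time: 1.27
tool_pos: [0.4495, 0.2809, 0.3595]
ee_rot: [3.141, -0.002, -2.929]
wrist_force: [0.5, -0.5, -0.4]
width: 0.0939
```

```bash
python3 - <<'E'
from h import *
o=robot.get_obs();print(o['tool_pos'],o['ee_rot'],o['qvel'].round(3),o['joint_positions'].round(3))
im,P=cloud('wrist');np.savez('w1.npz',im=im,P=P);save('w1',im)
go(.5,-.075,.33,np.pi/2+.03)
E
```

```text
[0.44952105 0.28086435 0.3595011 ] [ 3.14134631e+00 -1.66468375e-03 -2.92927118e+00] [ 0.027 -0.01   0.012 -0.002 -0.001 -0.001] [ 4.510e-01  5.700e-02  1.136e+00  1.000e-03  1.950e+00 -1.332e+00]
shift cm [  2.57 -35.89   2.95] turn -1.387 rows>= 11.1
```

View pics/w1.png

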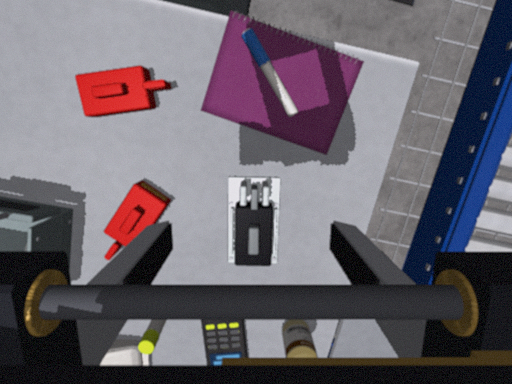

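The wrist view shows the black pack's rib at (253,240) and its tab and fork at (254,190). The red look-alikes sit apart at (110,90) and (135,220).

```bash
sed -i 's|t=(t+np.pi/2)%np.pi-np.pi/2|t=(t+np.pi)%(2*np.pi)-np.pi|' h.py; python3 - <<'E'
from h import *
d=np.load('w1.npz');im,P=d['im'],d['P']
m=np.zeros(P.shape[:2],bool);m[170:275,215:295]=1;m&=np.isfinite(P[...,2])
z=P[...,2];dark=im.astype(int).max(2)<70
print(np.histogram(z[m],bins=np.arange(-.01,.09,.005)))
def rect(m,t):
    r=cv2.minAreaRect(P[m][:,:2].astype(np.float32)*1000);print(t,m.sum(),[np.round(x,1) for x in r],np.median(z[m]))
v,u=np.indices(z.shape)
rect(m&(z>.036)&(z<.054)&(v>205),'body')
rect(m&(z>.057)&(v>215),'rib')
rect(m&(z>.045)&(v<205),'fork')
go(.49,-.075,.33,np.pi/2+.03)
E
```

```text
(array([   0,  800, 3119, 1190,  189,   83,  225,   32,   31,   41,  158,
       1793,   35,  224,  361,   90,    0,    0,    0]), array([-0.01 , -0.005,  0.   ,  0.005,  0.01 ,  0.015,  0.02 ,  0.025,
        0.03 ,  0.035,  0.04 ,  0.045,  0.05 ,  0.055,  0.06 ,  0.065,
        0.07 ,  0.075,  0.08 ,  0.085]))
body 1961 [array([555.7, 306.3]), array([99.6, 60.3]), np.float64(11.1)] 0.046735832282615575
rib 292 [array([555.3, 306.7]), array([42.8, 15.4]), np.float64(12.1)] 0.06451706837693463
fork 375 [array([486.5, 292.8]), array([28. , 43.8]), np.float64(11.0)] 0.05948041668881554
shift cm [  3.54 -35.68   2.95] turn 1.754 rows>= 14.0
```

Emit:
servo_tool --series "-1 3.5 -35.7 3 1.754;-1 3.5 -35.7 3 1.754;-1 3.5 -35.7 3 1.754;-1 3.5 -35.7 3 1.754;-1 3.5 -35.7 3 1.754;-1 3.5 -35.7 3 1.754;-1 3.5 -35.7 3 1.754;-1 3.5 -35.7 3 1.754;-1 3.5 -35.7 3 1.754;-1 3.5 -35.7 3 1.754;-1 3.5 -35.7 3 1.754;-1 3.5 -35.7 3 1.754;-1 3.5 -35.7 3 1.754;-1 3.5 -35.7 3 1.754;-1 3.5 -35.7 3 1.754;-1 3.5 -35.7 3 1.754"

```text
time: 2.65
tool_pos: [0.4907, -0.0744, 0.33]
ee_rot: [-3.141, -0.0, 1.605]
wrist_force: [-0.6, 0.4, -0.1]
width: 0.0941
```

```bash
python3 - <<'E'
from h import *
o=robot.get_obs();print(o['tool_pos'],o['ee_rot'],o['joint_positions'].round(3))
im,P=cloud('wrist');np.savez('w2.npz',im=im,P=P);save('w2',im)
z=P[...,2]; x,y=P[...,0],P[...,1]
b=(x>.53)&(x<.8)&(y>-.18)&(y<.04)
def rect(m,t):
    r=cv2.minAreaRect(P[m][:,:2].astype(np.float32)*1000);print(t,m.sum(),[np.round(q,1) for q in r],np.median(z[m]))
for lo,hi in((.107,.123),(.135,.16)): rect(b&(z>lo)&(z<hi),lo)
E
```

```text
[ 0.49068002 -0.07439434  0.3299645 ] [-3.14112103e+00 -4.17192681e-04  1.60491851e+00] [-0.265 -0.029  1.282  0.     1.889 -0.299]
0.107 11333 [array([646.1, -72.2]), array([159.5, 160.3]), np.float64(1.9)] 0.11488425118841494
0.135 814 [array([567.6, -73.8]), array([10.1, 98.4]), np.float64(1.8)] 0.15094947082103818
```

View pics/w2.png

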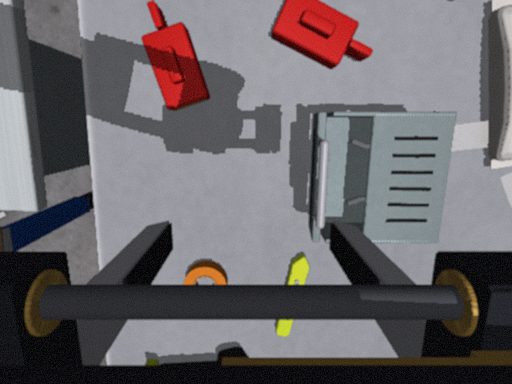

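The wrist view shows the bay at (385,177), its pull bar at (322,185) and the roof slots at (412,180). The bar and the back edge imply front edges about 11 mm apart, so I'll check the profile in the bay's frame.

```bash
python3 - <<'E'
from h import *
d=np.load('w2.npz');P=d['P'].reshape(-1,3);P=P[np.isfinite(P[:,2])]
a=np.radians(1.8);ex=np.array([np.cos(a),np.sin(a)]);ey=np.array([-ex[1],ex[0]])
o=np.array([.5755,-.0745]);q=(P[:,:2]-o);X=q@ex*1000;Y=q@ey*1000;Z=P[:,2]*1000
def ext(m,t): print(t,m.sum(),'X',np.percentile(X[m],[1,50,99]).round(1),'Y',np.percentile(Y[m],[1,50,99]).round(1),'Z',np.median(Z[m]).round(1))
n=(X>-30)&(X<200)&(abs(Y)<110)
ext(n&(Z>111)&(Z<119)&(abs(Y)<60)&(X>30),'roof')
ext(n&(Z>105)&(Z<119)&(abs(abs(Y)-77)<6)&(X>-30),'walls+')
ext(n&(Z>105)&(Z<119)&(abs(Y)<60)&(X<30),'doortop')
ext(n&(Z>140)&(abs(Y)<40),'bar')
ext(n&(Z>40)&(Z<48)&(abs(Y)<70),'floor')
for y0 in(30,50):
  m=n&(abs(Y-y0)<3); i=np.argsort(X[m]); print([(int(u),int(w)) for u,w in zip(X[m][i],Z[m][i])][::8])
E
```

```text
roof 7842 X [ 54.4 100.9 148.2] Y [-58.6   3.5  58.9] Z 115.0
walls+ 1563 X [ -8.3  88.7 148.2] Y [-79.5  73.6  80.3] Z 114.7
doortop 387 X [-8.9 -7.4  0.2] Y [-58.3  12.7  59.8] Z 112.4
bar 1704 X [-30.  -25.1  -3.4] Y [-37.4  12.5  38.6] Z 361.7
floor 3763 X [19.1 48.1 78.1] Y [-68.4   5.6  69. ] Z 45.0
[(-28, 0), (-25, 0), (-23, 2), (-19, 1), (-16, 0), (-13, 0), (-12, 148), (-11, 150), (-10, 150), (-9, 151), (-8, 151), (-8, 111), (-7, 152), (-7, 1), (-7, 112), (-6, 151), (-6, 75), (-5, 111), (-4, 1), (-3, 149), (-1, 0), (2, -1), (4, 0), (23, 43), (26, 43), (29, 44), (31, 44), (34, 44), (37, 44), (40, 44), (42, 44), (45, 43), (48, 44), (51, 43), (53, 114), (54, 115), (55, 115), (57, 43), (57, 45), (59, 45), (60, 115), (61, 43), (62, 44), (63, 113), (64, 45), (65, 43), (66, 114), (67, 114), (69, 114), (70, 114), (71, 114), (72, 43), (73, 114), (74, 45), (75, 45), (76, 116), (78, 44), (79, 115), (81, 116), (83, 114), (85, 115), (87, 114), (89, 115), (91, 115), (92, 114), (94, 115), (96, 114), (98, 115), (100, 115), (102, 113), (104, 113), (106, 114), (107, 115), (110, 114), (111, 116
[... 642 characters left out ...]
44), (54, 112), (54, 114), (55, 114), (56, 44), (57, 45), (59, 115), (60, 114), (61, 115), (62, 44), (63, 115), (64, 116), (65, 115), (66, 45), (67, 44), (68, 45), (70, 113), (70, 44), (72, 114), (72, 45), (74, 115), (74, 43), (75, 45), (77, 44), (78, 45), (79, 115), (81, 113), (82, 116), (85, 115), (86, 115), (89, 114), (90, 116), (92, 114), (94, 114), (96, 114), (98, 115), (99, 115), (102, 115), (104, 115), (105, 115), (107, 115), (109, 115), (111, 115), (113, 114), (114, 114), (116, 115), (118, 115), (120, 115), (122, 115), (124, 114), (126, 114), (128, 114), (129, 114), (131, 114), (133, 114), (135, 113), (137, 115), (139, 114), (141, 115), (143, 114), (144, 116), (146, 117), (149, 114)]
```

The door starts ajar by about 0.095 rad. The roof edge and back edge put the bay origin at about (0.5825,-0.0743), and the bar and door top agree once leaned by 5.4°. The bar is at about (0.568,-0.0747,0.146).

```bash
cat >> h.py <<'E'
B0=np.array([.5825,-.0743]);BA=np.radians(1.8)
def bay(X,Y,Z): return [B0[0]+X*np.cos(BA)-Y*np.sin(BA),B0[1]+X*np.sin(BA)+Y*np.cos(BA),Z]
def bar(t): return bay(-(.102*np.sin(t)+.005*np.cos(t)),0,.045+.102*np.cos(t)-.005*np.sin(t))
E
python3 - <<'E'
from h import *
go(*bar(.095),np.pi/2+BA)
E
```

```text
shift cm [-0.28  7.72 18.39] turn 0.002 rows>= 4.8
```

Emit:
servo_tool --series "0 -0.3 7.7 0 0;0 -0.3 7.7 6 0;0 -0.3 7.7 12 0;0 -0.3 7.7 15 0;0 -0.3 7.7 18.4 0;0 -0.3 7.7 18.4 0;0 -0.3 7.7 18.4 0;1 -0.3 7.7 18.4 0;1 -0.3 7.7 18.4 0;1 -0.3 7.7 18.4 0;1 -0.3 7.7 18.4 0;1 -0.3 7.7 18.4 0;1 -0.3 7.7 18.4 0"

```text
time: 3.78
tool_pos: [0.5687, -0.0766, 0.1478]
ee_rot: [3.139, 0.001, 1.6]
wrist_force: [-0.8, -0.2, 0.9]
width: 0.011
```

```bash
python3 - <<'E'
from h import *
o=robot.get_obs();print(o['tool_pos'],o['wrist_force'],o['width'])
t0=.095;p0=np.array(bar(t0));M=R.from_euler('xyz',o['ee_rot']).as_matrix()
for t in np.linspace(t0,1.571,13)[1:]: print(t.round(2),((M.T@(np.array(bar(t))-p0))*100).round(2))
E
```

```text
[ 0.56868639 -0.07663822  0.14783167] [-0.75045505 -0.2461559   0.85561541] 0.010965304871518124
0.22 [-0.   -1.23  0.25]
0.34 [-0.01 -2.42  0.65]
0.46 [-0.01 -3.55  1.2 ]
0.59 [-0.01 -4.61  1.88]
0.71 [-0.01 -5.57  2.68]
0.83 [-0.01 -6.43  3.6 ]
0.96 [-0.01 -7.17  4.61]
1.08 [-0.01 -7.78  5.71]
1.2 [-0.02 -8.25  6.87]
1.32 [-0.02 -8.57  8.09]
1.45 [-0.01 -8.74  9.33]
1.57 [-1.000e-02 -8.760e+00  1.059e+01]
```

Emit:
servo_tool --series "1 0 -0.6 0.1 0;1 0 -1.2 0.25 0;1 0 -1.8 0.45 0;1 0 -2.4 0.65 0;1 0 -3.0 0.9 0;1 0 -3.55 1.2 0;1 0 -4.6 1.9 0;1 0 -5.55 2.7 0;1 0 -6.4 3.6 0;1 0 -7.2 4.6 0;1 0 -7.8 5.7 0;1 0 -8.25 6.9 0;1 0 -8.6 8.1 0;1 0 -8.75 9.35 0;1 0 -8.8 10.3 0;1 0 -8.8 10.8 0;1 0 -8.8 10.8 0;1 0 -8.8 10.8 0"

```text
time: 5.28
tool_pos: [0.4829, -0.0792, 0.0436]
ee_rot: [3.134, 0.001, 1.6]
wrist_force: [-1.6, 3.2, 21.1]
width: 0.0086
```

Emit:
servo_tool --series "1 0 0 -0.4 0;0.45 0 0 -0.4 0;0.45 0 0 -0.4 0;0.45 0 0 -0.4 0;0.45 0 0 -0.4 0;0.45 0 0 -3 0;0.45 0 0 -6 0;0 0 0 -10 0;0 0 0 -14 0;0 0 0 -18 0;0 0 0 -22 0;0 0 0 -22 0;0 0 0 -22 0"

```text
time: 6.37
tool_pos: [0.4808, -0.0794, 0.2606]
ee_rot: [3.137, 0.001, 1.6]
wrist_force: [-0.6, -0.9, -0.5]
width: 0.0471
```

```bash
python3 - <<'E'
from h import *
o=robot.get_obs();print(o['tool_pos'],o['ee_rot'],o['wrist_force'],o['width'])
im,P=cloud('wrist');np.savez('w3.npz',im=im,P=P);save('w3',im)
P=P.reshape(-1,3);P=P[np.isfinite(P[:,2])]
ex=np.array([np.cos(BA),np.sin(BA)]);ey=np.array([-ex[1],ex[0]])
q=P[:,:2]-B0;X=q@ex*1000;Y=q@ey*1000;Z=P[:,2]*1000
for a,b in((-66,-50),(-50,-25),(-25,-3),(5,40)):
    m=(X>a)&(X<b)&(abs(Y)<30)&(Z<70);print(a,b,m.sum(),np.percentile(Z[m],[10,50,90]).round(1))
m=(abs(Y)<35)&(X<-80)&(X>-130)&(Z>25)&(Z<70);print('bar X',np.percentile(X[m],[1,50,99]),np.median(Z[m]))
m=(Z>111)&(Z<118)&(X>20)&(X<170)&(abs(Y)<95);print('roof',np.percentile(X[m],[.5,99.5]),np.percentile(Y[m],[.5,99.5]))
go(.5555,.3065,.2,np.pi+.199)
E
```

```text
[ 0.48075317 -0.07941171  0.26063909] [3.13746977e+00 1.48070224e-03 1.59962849e+00] [-0.6339923  -0.88415668 -0.47731008] 0.047073786218425506
-66 -50 743 [ 1.8 45.8 46.8]
-50 -25 1019 [44.9 45.9 46.9]
-25 -3 900 [45.  46.  46.9]
5 40 1453 [44.  45.  45.9]
bar X [-105.32771824 -100.96217347  -96.73144974] 45.05225992171222
roof [ 31.99517527 141.80235974] [-77.07768399  80.20769412]
shift cm [38.33  8.68  5.8 ] turn -1.741 rows>= 13.9
```

Emit:
servo_tool --series "0 38.3 8.7 0 -1.74;0 38.3 8.7 0 -1.74;0 38.3 8.7 0 -1.74;0 38.3 8.7 0 -1.74;0 38.3 8.7 0 -1.74;0 38.3 8.7 0 -1.74;0 38.3 8.7 0 -1.74;0 38.3 8.7 0 -1.74;0 38.3 8.7 0 -1.74;0 38.3 8.7 5.8 -1.74;0 38.3 8.7 5.8 -1.74;0 38.3 8.7 5.8 -1.74;0 38.3 8.7 5.8 -1.74;0 38.3 8.7 5.8 -1.74;0 38.3 8.7 5.8 -1.74;0 38.3 8.7 5.8 -1.74;0 38.3 8.7 5.8 -1.74"

```text
time: 7.83
tool_pos: [0.5552, 0.3059, 0.1985]
ee_rot: [-3.141, -0.003, -2.946]
wrist_force: [0.4, -0.6, -0.2]
width: 0.0471
```

```bash
python3 - <<'E'
from h import *
o=robot.get_obs();print(o['tool_pos'],o['ee_rot'])
go(.5555,.3065,.068,np.pi+.199)
E
```

```text
[0.55522348 0.30591021 0.19847881] [-3.14090001e+00 -3.13649802e-03 -2.94592791e+00]
shift cm [-0.08  0.06 13.05] turn -0.003 rows>= 3.1
```

Emit:
servo_tool --series "0 -0.1 0.1 4 0;0 -0.1 0.1 8 0;0 -0.1 0.1 11 0;0 -0.1 0.1 12.2 0;0 -0.1 0.1 13 0;0 -0.1 0.1 13 0;0 -0.1 0.1 13 0;1 -0.1 0.1 13 0;1 -0.1 0.1 13 0;1 -0.1 0.1 13 0;1 -0.1 0.1 13 0;1 -0.1 0.1 13 0;1 -0.1 0.1 13 0"

```text
time: 8.92
tool_pos: [0.557, 0.3077, 0.071]
ee_rot: [3.141, 0.001, -2.943]
wrist_force: [-0.1, 0.7, 1.9]
width: 0.0157
```

Emit:
servo_tool --series "1 0 0 -0.7 0;1 0 0 -1.5 0;1 0 0 -2.5 0;1 0 0 -4 0;1 0 0 -6 0;1 0 0 -8.5 0;1 0 0 -11 0;1 0 0 -13.5 0;1 0 0 -15 0;1 0 0 -15 0;1 0 0 -15 0"

```text
time: 9.83
tool_pos: [0.5572, 0.3077, 0.2218]
ee_rot: [3.141, 0.003, -2.943]
wrist_force: [-0.5, 0.1, -4.3]
width: 0.0157
```

```bash
python3 - <<'E'
from h import *
o=robot.get_obs();print(o['tool_pos'],o['ee_rot'],o['wrist_force'],o['wrist_torque'])
im,P=cloud('wrist');save('w4',im)
go(*bay(-.014,0,.22),np.pi+BA)
E
```

```text
[0.55716317 0.30769536 0.22183059] [ 3.14092023e+00  2.88954533e-03 -2.94333113e+00] [-0.50017541  0.12986603 -4.28612171] [ 0.01028178 -0.01123342 -0.03946132]
shift cm [ 6.34e+00 -3.77e+01 -2.00e-02] turn 0.167 rows>= 9.2
```

View pics/w4.png

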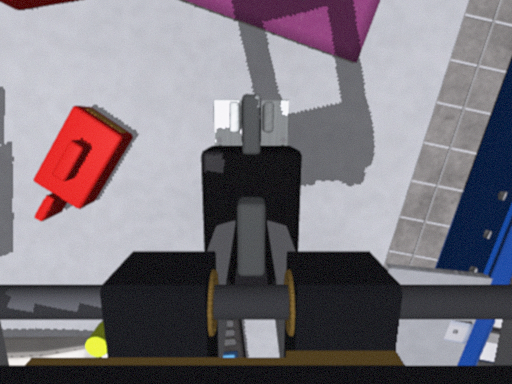

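The pack hangs level in the jaws, with its rib at (252,235) and its tab at (250,125), clear of the fork. The red look-alike at (85,160) is untouched.

Emit:
servo_tool --series "1 0.3 -1.5 0 0;1 0.8 -4 0 0.02;1 1.3 -7.5 0 0.05;1 2 -11 0 0.1;1 2.6 -14.5 0 0.167;1 3.2 -18 0 0.167;1 3.8 -21.5 0 0.167;1 4.4 -25 0 0.167;1 5 -28.5 0 0.167;1 5.5 -32 0 0.167;1 6 -35 0 0.167;1 6.3 -37 0 0.167;1 6.3 -37.7 0 0.167;1 6.3 -37.7 0 0.167;1 6.3 -37.7 0 0.167;1 6.3 -37.7 0 0.167;1 6.3 -37.7 0 0.167"

```text
time: 11.3
tool_pos: [0.569, -0.0731, 0.22]
ee_rot: [3.141, -0.0, -3.108]
wrist_force: [0.1, -0.4, -3.7]
width: 0.0154
```

```bash
python3 - <<'E'
from h import *
o=robot.get_obs();print(o['tool_pos'],o['ee_rot'],o['qvel'].round(3))
im,P=cloud('wrist');np.savez('w5.npz',im=im,P=P)
P=P.reshape(-1,3);P=P[np.isfinite(P[:,2])]
ex=np.array([np.cos(BA),np.sin(BA)]);ey=np.array([-ex[1],ex[0]])
q=P[:,:2]-B0;X=q@ex*1000;Y=q@ey*1000;Z=P[:,2]*1000
zp=o['tool_pos'][2]*1000-63+38
m=(abs(Z-zp)<6)&(X>-100)&(X<80)&(abs(Y)<60);print('packtop z',zp,m.sum(),np.median(Z[m]))
r=cv2.minAreaRect(np.stack([X[m],Y[m]],1).astype(np.float32));print(r)
# rails from earlier views
for f in('w2','w3'):
    P=np.load(f+'.npz')['P'].reshape(-1,3);P=P[np.isfinite(P[:,2])];q=P[:,:2]-B0;X=q@ex*1000;Y=q@ey*1000;Z=P[:,2]*1000
    for s in(-1,1):
        m=(abs(Z-58.5)<2.5)&(X>55)&(X<135)&(abs(s*Y-40)<25);print(f,s,m.sum(),np.percentile(Y[m],[3,50,97]) if m.sum() else '', np.percentile(X[m],[3,97]) if m.sum() else '')
    m=(abs(Z-58.5)<3)&(X>38)&(X<90)&(abs(Y)<70);print(list(zip(X[m].astype(int),Y[m].astype(int)))[::max(1,m.sum()//25)])
go(*bay(-.014,0,.111),np.pi+BA)
E
```

```text
[ 0.56901709 -0.07306375  0.22002912] [ 3.14090450e+00 -4.67908635e-04 -3.10835587e+00] [ 0.003 -0.001 -0.005 -0.004 -0.001 -0.001]
packtop z 195.02912112279972 7332 195.75574416611
((-21.75505828857422, 0.9971542358398438), (86.15379333496094, 60.165252685546875), 0.09616315364837646)
w2 -1 40 [-39.85963239 -35.84888798 -33.22134418] [56.02072833 65.77211669]
w2 1 39 [34.94903423 37.589715   40.34295357] [55.43558267 66.10791798]
[(np.int64(42), np.int64(45)), (np.int64(48), np.int64(44)), (np.int64(48), np.int64(42)), (np.int64(45), np.int64(41)), (np.int64(54), np.int64(41)), (np.int64(52), np.int64(40)), (np.int64(48), np.int64(38)), (np.int64(57), np.int64(39)), (np.int64(50), np.int64(37)), (np.int64(60), np.int64(37)), (np.int64(55), np.int64(36)), (np.int64(64), np.int64(36)), (np.int64(63), np.int64(34)), (np.int64(63), np.int64(-33)), (np.int64(61), np.int64(-34)), (np.int64(55), np.int64(-35)), (np.int64(65), np.int64(-35)), (np.int64(55), np.int64(-37)), (np.int64(65), np.int64(-37)), (np.int64(51), np.int64(-38)), (np.int64(61), np.int64(-38)), (np.int64(44), np.int64(-4
[... 451 characters left out ...]
(40)), (np.int64(72), np.int64(39)), (np.int64(59), np.int64(38)), (np.int64(51), np.int64(37)), (np.int64(65), np.int64(37)), (np.int64(58), np.int64(36)), (np.int64(71), np.int64(36)), (np.int64(68), np.int64(35)), (np.int64(68), np.int64(34)), (np.int64(68), np.int64(-33)), (np.int64(62), np.int64(-33)), (np.int64(56), np.int64(-35)), (np.int64(70), np.int64(-35)), (np.int64(60), np.int64(-36)), (np.int64(48), np.int64(-37)), (np.int64(63), np.int64(-37)), (np.int64(49), np.int64(-38)), (np.int64(63), np.int64(-38)), (np.int64(45), np.int64(-39)), (np.int64(42), np.int64(-41)), (np.int64(42), np.int64(-43)), (np.int64(44), np.int64(-43))]
shift cm [ 0.07 -0.17 10.92] turn 0.002 rows>= 2.6
```

Emit:
servo_tool --series "1 0 0 2 0;1 0 0 5 0;1 0 0 7.5 0;1 0 0 9.5 0;1 0 0 10.3 0;1 0 0 10.7 0;1 0 0 11 0;1 0 0 11.1 0;1 0 0 11.1 0"

```text
time: 12.1
tool_pos: [0.5701, -0.0745, 0.1107]
ee_rot: [-3.141, 0.003, -3.11]
wrist_force: [1.0, -0.1, -3.0]
width: 0.0161
```

Emit:
servo_tool --series "1 0 0 0.2 0;1 0 0 0.3 0;1 0 0 0.4 0;1 0 0 0.4 0"

```text
time: 12.43
tool_pos: [0.5701, -0.0747, 0.1079]
ee_rot: [-3.141, 0.003, -3.11]
wrist_force: [-1.4, 0.8, 4.8]
width: 0.016
```

Emit:
servo_tool --series "0 0 0 -0.2 0;0 0 0 -0.2 0;0 0 0 -0.2 0;0 0 0 -0.2 0;0 0 0 -2 0;0 0 0 -5 0;0 3 0 -8 0;0 6.6 0 -9 0;0 6.6 0 -9 0;0 6.6 0 -9 0;0 6.6 0 -9 0"

```text
time: 13.35
tool_pos: [0.5034, -0.0766, 0.1949]
ee_rot: [3.141, 0.0, -3.11]
wrist_force: [-0.7, -1.0, -0.5]
width: 0.047
```

```bash
python3 - <<'E'
from h import *
o=robot.get_obs();print(o['tool_pos'],o['ee_rot'],o['qvel'].round(3))
im,P=cloud('wrist');save('w6',im)
ti,tp=cloud('top');save('top1',ti[120:240,210:360].repeat(4,0).repeat(4,1))
P=P.reshape(-1,3);P=P[np.isfinite(P[:,2])]
ex=np.array([np.cos(BA),np.sin(BA)]);ey=np.array([-ex[1],ex[0]])
q=P[:,:2]-B0;X=q@ex*1000;Y=q@ey*1000;Z=P[:,2]*1000
for n,m in(('body',(abs(Z-83)<4)&(X>-70)&(X<60)&(abs(Y)<45)),('rib',(abs(Z-101)<4)&(X>-70)&(X<40)&(abs(Y)<20)),('tab',(abs(Z-93)<4)&(X>-110)&(X<-66)&(abs(Y)<20))):
    print(n,m.sum(),cv2.minAreaRect(np.stack([X[m],Y[m]],1).astype(np.float32)) if m.sum()>5 else '',np.median(Z[m]))
E
```

```text
[ 0.50336224 -0.07655835  0.19485682] [ 3.14141118e+00  2.54629568e-04 -3.11049870e+00] [ 0.003  0.035 -0.005  0.001 -0.001 -0.   ]
body 3706 ((-29.650638580322266, -0.8339805603027344), (60.06063461303711, 68.54581451416016), 89.8993148803711) 83.6801698295717
rib 576 ((-21.22903060913086, -0.5461916923522949), (15.059867858886719, 29.73043441772461), 89.73757934570312) 101.57149192571036
tab 381 ((-79.79141235351562, -0.5776262283325195), (27.581939697265625, 9.512757301330566), 0.06966393440961838) 93.62663533435239
```

View pics/w6.png

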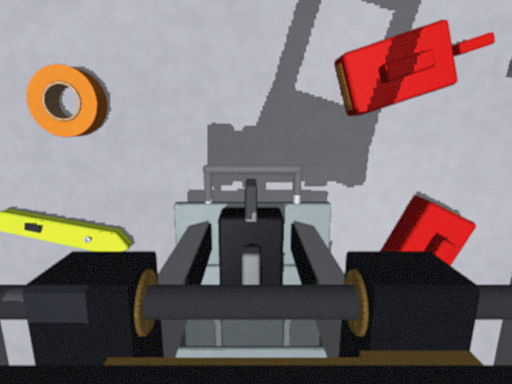

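The pack stands upright on the open door, tab (250,200) towards the robot, with the bar at (250,172). Yaw is within 0.1° and the lateral offset from the rails about 1.5 mm. Height checks out: body top 83.7 mm against 83 expected.

```bash
python3 - <<'E'
from h import *
go(*bay(-.080,-.0006,.085),np.pi+BA)
E
```

```text
shift cm [ 0.08 -0.1  10.9 ] turn -0.0 rows>= 2.6
```

Emit:
servo_tool --series "0 0.1 -0.1 4 0;0 0.1 -0.1 8 0;0 0.1 -0.1 10 0;0 0.1 -0.1 10.9 0;0 0.1 -0.1 10.9 0;0 0.1 -0.1 10.9 0;1 0.1 -0.1 10.9 0;1 0.1 -0.1 10.9 0;1 0.1 -0.1 10.9 0;1 0.1 -0.1 10.9 0;1 0.1 -0.1 10.9 0;1 0.1 -0.1 10.9 0"

```text
time: 14.45
tool_pos: [0.5024, -0.0776, 0.0868]
ee_rot: [3.142, 0.001, -3.11]
wrist_force: [-0.8, 1.1, -0.0]
width: 0.0101
```

```bash
python3 - <<'E'
from h import *
o=robot.get_obs();print(o['tool_pos'],o['ee_rot'],o['wrist_force'],o['width'])
t=np.array(bay(-.0139+.0,0,0))-np.array(bay(0,0,0))
print('gripX', (o['tool_pos'][:2]-B0)@np.array([np.cos(BA),np.sin(BA)]))
d=np.array(bay(.1019,.0013,0))-np.array(bay(0,0,0))
go(*(o['tool_pos']+d),np.pi+BA)
E
```

```text
[ 0.50244898 -0.07761212  0.08676395] [ 3.14158804e+00  9.02242798e-04 -3.11045697e+00] [-0.82770296  1.14380463 -0.02631741] 0.010128337648630734
gripX -0.08011555507067998
shift cm [-1.019e+01  1.300e-01  1.000e-02] turn -0.0 rows>= 2.4
```

Emit:
servo_tool --series "1 -0.5 0.1 0 0;1 -1.2 0.13 0 0;1 -2 0.13 0 0;1 -3 0.13 0 0;1 -4 0.13 0 0;1 -5 0.13 0 0;1 -6 0.13 0 0;1 -7 0.13 0 0;1 -8 0.13 0 0;1 -9 0.13 0.1 0;1 -9.5 0.13 0.1 0;1 -9.5 0.13 0.1 0"

```text
time: 15.45
tool_pos: [0.5992, -0.0733, 0.0858]
ee_rot: [-3.141, 0.002, -3.11]
wrist_force: [-1.4, 0.4, 4.9]
width: 0.0097
```

Emit:
servo_tool --series "1 -0.2 0 0 0;1 -0.4 0 0 0;1 -0.5 0 0 0;1 -0.6 0 0 0;1 -0.7 0 0 0;1 -0.7 0 0 0"

```text
time: 15.95
tool_pos: [0.6047, -0.0731, 0.0858]
ee_rot: [-3.142, -0.0, -3.11]
wrist_force: [-4.6, 0.0, 5.6]
width: 0.01
```

Emit:
servo_tool --series "1 -0.15 0 0 0;1 -0.3 0 0 0;1 -0.3 0 0 0;1 -0.3 0 0 0"

```text
time: 16.28
tool_pos: [0.6058, -0.0731, 0.0858]
ee_rot: [3.142, -0.005, -3.11]
wrist_force: [-9.9, 0.3, 8.4]
width: 0.0098
```

Emit:
servo_tool --series "0 0 0 0 0;0 0 0 0 0;0 0 0 0 0;0 0 0 0 0;0 0 0 -3 0;0 0 0 -7 0;0 1 0 -11 0;0 4 0 -15 0;0 7 0 -17 0;0 10 0 -17 0;0 10 0 -17 0;0 10 0 -17 0"

```text
time: 17.28
tool_pos: [0.5069, -0.0762, 0.2562]
ee_rot: [-3.141, 0.003, -3.111]
wrist_force: [0.1, 0.5, -0.5]
width: 0.047
```

```bash
python3 - <<'E'
from h import *
o=robot.get_obs();print(o['tool_pos'],o['ee_rot'],o['qvel'].round(3))
im,P=cloud('wrist');save('w7',im)
P=P.reshape(-1,3);P=P[np.isfinite(P[:,2])]
ex=np.array([np.cos(BA),np.sin(BA)]);ey=np.array([-ex[1],ex[0]])
q=P[:,:2]-B0;X=q@ex*1000;Y=q@ey*1000;Z=P[:,2]*1000
for n,m in(('body',(abs(Z-82)<4)&(X>25)&(X<60)&(abs(Y)<45)),('tab',(abs(Z-92)<4)&(X>-15)&(X<38)&(abs(Y)<20)),('door',(abs(Z-46)<4)&(X>-66)&(X<-5)&(abs(Y)<70)),('bar',(X>-125)&(X<-80)&(Z>25)&(abs(Y)<35))):
    print(n,m.sum(),cv2.minAreaRect(np.stack([X[m],Y[m]],1).astype(np.float32)) if m.sum()>5 else '',np.median(Z[m]))
go(*bar(1.571)[:2],.15,np.pi/2+BA)
E
```

```text
[ 0.50691809 -0.07615842  0.25616123] [-3.14110348e+00  2.91266140e-03 -3.11083219e+00] [ 0.005  0.06  -0.016  0.004 -0.011  0.001]
body 109 ((40.21236801147461, -0.6580085754394531), (3.1965744495391846, 57.294593811035156), 0.2832670509815216) 80.33636946249034
tab 222 ((22.63873291015625, -0.5570259094238281), (10.157788276672363, 26.24373435974121), 89.79801940917969) 92.58890879114716
door 5110 ((-35.505916595458984, -0.0020599365234375), (139.94464111328125, 60.9742431640625), 89.99244689941406) 45.867956671759885
bar 36280 ((-95.46992492675781, -0.003246307373046875), (70.00321960449219, 30.943706512451172), 89.98065185546875) 356.6188813093041
shift cm [ 2.71 -0.06 10.51] turn 1.57 rows>= 12.6
```

View pics/w7.png

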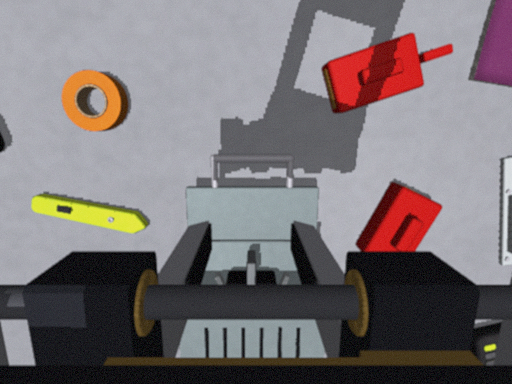

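The pack is home under the roof: body front at X≈38.6 mm (expected 38), tab at (252,258). The door is still down, with the bar at (252,157).

Emit:
servo_tool --series "0.45 2.7 0 0 1.57;0.45 2.7 0 0 1.57;0.45 2.7 0 0 1.57;0.45 2.7 0 0 1.57;0.45 2.7 0 0 1.57;0.45 2.7 0 0 1.57;0.45 2.7 0 0 1.57;0.45 2.7 0 0 1.57;0.45 2.7 0 0 1.57;0.45 2.7 0 0 1.57;0.45 2.7 0 0 1.57;0.45 2.7 0 3 1.57;0.45 2.7 0 7 1.57;0.45 2.7 0 10.5 1.57;0.45 2.7 0 10.5 1.57;0.45 2.7 0 10.5 1.57;0.45 2.7 0 10.5 1.57"

```text
time: 18.75
tool_pos: [0.4819, -0.0773, 0.1517]
ee_rot: [3.14, 0.0, 1.603]
wrist_force: [0.1, 0.3, -0.1]
width: 0.0262
```

```bash
python3 - <<'E'
from h import *
o=robot.get_obs();print(o['tool_pos'],o['ee_rot'],o['width'])
p=bay(-.1015,0,.041);go(*p,np.pi/2+BA)
p0=np.array(bar(1.571));M=R.from_euler('xyz',[np.pi,0,np.pi/2+BA]).as_matrix()
for t in np.linspace(1.571,0,15)[1:]: print(t.round(2),((M.T@(np.array(bar(t))-p0))*100).round(2))
E
```

```text
[ 0.48187709 -0.07726962  0.15168425] [3.13967774e+00 3.84039516e-04 1.60318409e+00] 0.02622032731419205
shift cm [-1.000e-02 -1.000e-01  1.107e+01] turn 0.001 rows>= 2.7
1.46 [ 0.    0.01 -1.15]
1.35 [ 0.    0.14 -2.28]
1.23 [ 0.    0.41 -3.4 ]
1.12 [-0.    0.79 -4.48]
1.01 [ 0.   1.3 -5.5]
0.9 [ 0.    1.91 -6.47]
0.79 [ 0.    2.63 -7.36]
0.67 [-0.    3.45 -8.16]
0.56 [-0.    4.35 -8.87]
0.45 [ 0.    5.32 -9.47]
0.34 [-0.    6.36 -9.96]
0.22 [  0.     7.44 -10.34]
0.11 [ -0.     8.56 -10.58]
0.0 [ -0.    9.7 -10.7]
```

Emit:
servo_tool --series "0.45 0 -0.1 4 0;0.45 0 -0.1 8 0;0.45 0 -0.1 10 0;0.45 0 -0.1 11 0;0.45 0 -0.1 11 0;0.45 0 -0.1 11 0;1 0 -0.1 11 0;1 0 -0.1 11 0;1 0 -0.1 11 0;1 0 -0.1 11 0;1 0 -0.1 11 0"

```text
time: 19.67
tool_pos: [0.4827, -0.0775, 0.0428]
ee_rot: [3.133, 0.002, 1.603]
wrist_force: [4.3, 0.1, 0.9]
width: 0.009
```

Emit:
servo_tool --series "1 0 0 -0.6 0;1 0 0 -1.15 0;1 0 0.15 -2.3 0;1 0 0.4 -3.4 0;1 0 0.8 -4.5 0;1 0 1.3 -5.5 0;1 0 1.9 -6.45 0;1 0 2.65 -7.35 0;1 0 3.45 -8.15 0;1 0 4.35 -8.85 0;1 0 5.3 -9.45 0;1 0 6.35 -9.95 0;1 0 7.45 -10.3 0;1 0 8.2 -10.5 0;1 0 8.9 -10.6 0;1 0 9.4 -10.65 0;1 0 9.7 -10.7 0;1 0 9.8 -10.7 0;1 0 9.8 -10.7 0"

```text
time: 21.25
tool_pos: [0.5771, -0.0748, 0.1497]
ee_rot: [3.141, 0.002, 1.602]
wrist_force: [-3.3, -1.4, 5.2]
width: 0.0095
```

Still little force on it, so I'll push to the stop.

Emit:
servo_tool --series "1 0 0.15 0.1 0;1 0 0.3 0.1 0;1 0 0.45 0.1 0;1 0 0.45 0.1 0;1 0 0.45 0.1 0"

```text
time: 21.67
tool_pos: [0.5799, -0.0746, 0.1496]
ee_rot: [-3.139, 0.002, 1.602]
wrist_force: [-8.1, -2.3, 9.4]
width: 0.009
```

Emit:
servo_tool --series "1 0 0.2 0 0;1 0 0.4 0 0;1 0 0.4 0 0;1 0 0.4 0 0"

```text
time: 22.0
tool_pos: [0.5801, -0.0746, 0.1496]
ee_rot: [-3.13, 0.002, 1.602]
wrist_force: [-16.9, -1.3, 14.1]
width: 0.0091
```

Emit:
servo_tool --series "1 0 -0.3 0 0;1 0 -0.5 0 0;0.3 0 -0.5 0 0;0.3 0 -0.5 0 0;0.3 0 -0.5 0 0;0.3 0 -0.5 0 0;0.3 0 -0.5 -3 0;0.3 0 -0.5 -7 0;0.3 0 -0.5 -11 0;0.3 0 -4 -15 0;0.3 0 -8 -17 0;0.3 0 -8 -17 0;0.3 0 -8 -17 0"

```text
time: 23.08
tool_pos: [0.505, -0.0764, 0.3204]
ee_rot: [3.135, 0.002, 1.602]
wrist_force: [0.5, 0.5, 0.0]
width: 0.0327
```

```bash
python3 - <<'E'
from h import *
o=robot.get_obs();print(o['tool_pos'],o['ee_rot'],o['qvel'].round(3))
im,P=cloud('wrist');ti,tp=cloud('top')
save('end',np.hstack([cv2.resize(im,(400,300)),cv2.resize(ti,(400,300))]))
P=P.reshape(-1,3);P=P[np.isfinite(P[:,2])]
ex=np.array([np.cos(BA),np.sin(BA)]);ey=np.array([-ex[1],ex[0]])
q=P[:,:2]-B0;X=q@ex*1000;Y=q@ey*1000;Z=P[:,2]*1000
for n,m in(('bar',(X>-40)&(X<20)&(Z>130)&(Z<165)&(abs(Y)<40)),('doortop',(X>-30)&(X<20)&(abs(Z-113)<5)&(abs(Y)<65)),('roof',(X>30)&(abs(Z-114)<4)&(abs(Y)<65)),('tab',(abs(Z-92)<4)&(X>2)&(X<38)&(abs(Y)<20))):
    print(n,m.sum(),np.percentile(X[m],[1,50,99]).round(1) if m.sum() else '',np.median(Z[m]))
E
```

```text
[ 0.50503549 -0.07635839  0.32035333] [3.13461813e+00 2.09590115e-03 1.60220802e+00] [ 0.008  0.075  0.036  0.009 -0.062  0.011]
bar 708 [-9.  -4.9  0.7] 151.8953851790271
doortop 746 [-9.2 -6.   0.4] 113.6654839559267
roof 8896 [ 47.4  93.9 141. ] 114.93468267724569
tab 164 [15.  26.  37.7] 92.5480262022443
```

View pics/end.png

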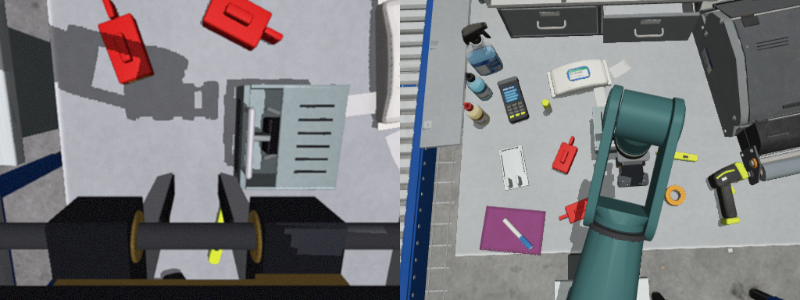

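The bar sits at X≈-4.5 mm (expected -5) and the door top at -9 to 0 mm, so the door is shut. The pack is inside, the cradle is empty, the bystanders are in place and the arm is clear.

```bash
python3 -c "
from bench import robot; print(robot.close_job())"
```

```text
the job is handed in; nothing more can be done
None
```

The black pack is in the charging bay and the door is shut. I handed the job in at about 23 s of the 67 s allowed.

**What I did:** I pulled the door fully down by its bar. I then lifted the pack out by its rib, stood it on the open door with the tab towards the robot, and let go. I took it again by the tab, slid it home until it met the stop with about 10 N, and pushed the door shut by its bar with about 17 N.

**Last checks:**
- **Pack:** its front face was about 38.6 mm behind the bay's front edge; fully home is 38 mm. It was upright.
- **Door:** the bar was at about -4.5 mm from the front edge; -5 mm means shut. It stayed there after I let go.
- **Surroundings:** the cradle was empty and the arm was clear. The red look-alikes, tape roll and cutter looked unmoved. The glue stick's upper end showed, but I did not check it separately.

**Disagreement:** at the start, the bar and the bay's back edge gave positions for the front edge about 11 mm apart. I took this to mean the door was about 5° ajar. After shutting, both agreed to within about 1 mm. Nothing else failed.

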